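# Clamp the salt shaker in a vice with its ratchet thimble

## Task

The salt shaker is to be held for unscrewing its cap: stand it upright on the base of the vice, between the two jaws, and let go of it. Then clamp it by turning the small ratchet knob on top (not the wider barrel under it, which would crack the glass) clockwise seen from above until the ratchet slips; let it slip clearly, about an eighth of a turn, but less than a quarter turn, and let go. Leave the jam jar, the tin and the garlic where they are.

Things in the scene. Friction and masses are not known exactly. Their poses are not given: they have to be found in the camera images.
- salt_shaker: Round glass salt shaker with a grey perforated cap, 90 mm tall, about 0.1 kg (0.07 to 0.14). Widest (43 mm) about 30 mm above its foot, 38 mm at the foot; the cap, 34 mm across, is its upper part from 66 to 84 mm and is easily gripped from above. Origin at the centre of its underside, z up.
- vice: Fixed vice on a white base plate, 100 x 196 mm, top 12 mm above the worktop. Origin at worktop height under the axis of a clamped shaker; z up, yaw varies. In its frame the fixed V-jaw is at -y (faces 22 mm from the origin axis, top 52 mm high), the moving jaw at +y, the gearbox (56 x 54 mm, top 58 mm high) at y = 119 mm; the vertical axis of barrel and ratchet knob is at (0, 119 mm).
- shaker_place (a point): Where the middle of the shaker's underside is best set down: on the top of the vice's base, 12 mm above the worktop, at (0, 5 mm) in the vice's frame. There is room for about 4 mm of error to either side along y and 5 mm along x; the moving jaw then pushes the shaker into the V, which centres it.
- jaw: Moving jaw, aluminium block 52 x 12 mm, 16 to 52 mm above the worktop; slides along the vice's -y, 8 mm per rad of the barrel. Origin mid-block at worktop height, at y = 60 mm in the vice's frame at the start. Its black pad was set out by hand, face 14 to 28 mm ahead of the origin (not measured, does not shift under load): the shaker is clamped after some 1.3 to 3.1 rad, to be felt.
- thimble: The wide knurled steel barrel, 40 mm diameter, from 59 to 73 mm above the worktop, vertical axis. The ratchet knob carries it along, and it drives the jaw without slip, so turning the barrel itself would crack the glass. Takes about 0.12 N m while the jaw runs free, stays where it is left, and stands still once the shaker is clamped. Origin on its axis, 58 mm above the worktop; z up.
- ratchet_knob: The small knurled steel knob on top of the barrel, round, 26 mm diameter, its grip 76 to 102 mm above the worktop, same axis. It can be gripped at any yaw from above and needs one to three strokes. Clockwise it carries the barrel along up to about 0.25 N m, then slips on it at that torque (the shaker is then clamped with about 15 N). Origin on its axis, 73 mm above the worktop; z up.
- knob_mark (a point): End of the dark line on the top of the ratchet knob, 12 mm from its axis, 102 mm above the worktop. At the start it lies in line with the dark line on the barrel, along the barrel's own +x axis. The angle by which it has gone clockwise (towards the barrel's -y) from there is the slip. A quarter turn of slip brings it to the barrel's -y axis.
- jam_jar: Bystander: squarish glass jam jar with a yellow-brown lid, 60 x 60 mm, 85 mm tall. Origin at the centre of its underside.
- tomato_tin: Bystander: tin with a printed label, 75 mm diameter, 58 mm tall. Origin at the centre of its underside.
- garlic: Bystander: garlic bulb, 50 mm wide, 51 mm tall. Origin at the centre of its underside.
There are look-alikes about, which are no part of the job. Leave any blue look-alike of the salt_shaker alone.

How it is judged:
On the way, in this order (a step that is already met when the one before it is completed fails the run):
1. the shaker stands upright on the vice's base between the jaws and has been let go (z of salt_shaker in the frame of vice between 0.008 and 0.016 m and x of salt_shaker in the frame of vice between -0.015 and 0.015 m and y of salt_shaker in the frame of vice between -0.004 and 0.026 m and angle between salt_shaker's own z axis and vertical below 0.1 rad and contact force between the fingers and salt_shaker below 0.2 N), for 0.2 s.
2. the jaw clamps the shaker with more than 6 N and the ratchet has slipped clockwise by at least 15 degrees (contact force between jaw and salt_shaker above 6 N and y of knob_mark in the frame of thimble below -0.0031 m), for 0.2 s.
At the end, for the whole second after the job is handed in: The shaker stands upright (within 0.15 rad) on the vice's base, at rest, within 5 mm of the vice's clamping axis in x and y, clamped by the moving jaw with more than 6 N; the ratchet knob has slipped clockwise against the barrel by 15 to 90 degrees; shaker and knob are released (all of step 2 and x of knob_mark in the frame of thimble above 0 m and z of salt_shaker in the frame of vice between 0.008 and 0.016 m and x of salt_shaker in the frame of vice between -0.005 and 0.005 m and y of salt_shaker in the frame of vice between -0.005 and 0.005 m and angle between salt_shaker's own z axis and vertical below 0.15 rad and linear speed of salt_shaker below 0.02 m/s and contact force between the fingers and salt_shaker below 0.2 N and contact force between the fingers and thimble below 0.2 N); the robot touches nothing.
It fails at once if the moving jaw presses the shaker with more than 28 N (it cracks) (contact force between jaw and salt_shaker above 28 N).
It fails at once if the ratchet is slipped by more than a quarter turn (95 degrees) (x of knob_mark in the frame of thimble below -0.001 m).
It fails at once if the shaker is tipped by more than 0.5 rad (angle between salt_shaker's own z axis and vertical above 0.5 rad).
It fails at once if a bystander is moved by more than 25 mm (distance of any of jam_jar, tomato_tin, garlic from where it was at the start of the episode above 0.025 m).
It also fails if it takes over 67 s, if anything falls off the work surface, if the arm or the gripper's body presses on something with over 40 N, if the wrist force passes 120 N, or if a joint passes its speed limit or range.

## Robot

A 6-joint arm with a two-finger parallel gripper is mounted at the origin on a cart in front of the work surface, level with it; the furniture and walls round the work are solid. World frame = base frame: x ahead of the robot, y to its left, z up, the work surface at z = 0. Lengths are in m, angles in rad, forces in N, time in s.
With the tool pointing down it reaches from about 0.3 to 0.75 m from the base axis. Payload 8.5 kg.
Tool frame: the origin (TCP) lies midway between the tips of the shut fingers; the grasp point (between the pads) lies 19 mm behind it (ctrl.hold_point_z is the distance from the TCP to the grasp point, in m); z points along the fingers, y is the line along which they close (so a half turn about z gives the same grasp; the last joint's range is limited). The gripper opens to 88 mm and grips with 3 to 60 N. Pads are 18 mm wide; open, the fingers measure 123 mm over their backs; the gripper's body (75 mm by 187 mm) begins 45 mm behind the grasp point.
Start: joints at [1.025, 0.381, 1.297, -0, 1.464, -0.215], TCP at [0.179, 0.52, 0.205] pointing down, gripper open.
Joint ranges: [-3.11, 3.11], [-0.89, 2.33], [0.22, 2.48], [-1.42, 4.56], [0.17, 2.85], [-2.88, 2.88]. Speed limits (rad/s): [2.39, 2.39, 3.14, 3.14, 3.14, 3.14].

## Interface

Orientations are given as [roll, pitch, yaw] about the fixed x, y, z axes, in that order (R = Rz(yaw) Ry(pitch) Rx(roll)).
In Python, from plant import status, vision, ctrl gives the robot as it stands.
- The arm moves only by the tool play_rows, never from a script. Its argument "series" is a list that holds one entry, the list of rows, each a list of 4 numbers: the shift along the tool's x, y, z in cm, then the turn about the tool's z in rad. In form: [[[tx, ty, tz, twist], ...]]. A call has exactly 10 rows; each row is the pose to reach, as a shift and turn from the pose commanded when the call began, along the tool's axes at that moment; what a row does not reach only later rows make up. A row lasts 1/8 s, in which the tool goes at most 62.5 mm and 10.7 degrees, less where a joint would pass 70% of its speed; a pose out of reach is approached as far as the arm can. A call with a gripper value outside its range is refused whole. "grip" is the finger opening in cm, from 0 to 8.81, set as the call begins (left out, the last holds). The fingers move at their own pace and stop on an object; "force" is the grip in N (left out, the last holds). Time passes only in rows, so rows that repeat a pose let the fingers close, or fill a call up. It gives the time, the measured TCP pose, the force, the opening and the grip force at its end, in the units of the state.
- status.get_state(): the state, without advancing time (a new reading comes with each control period).
- vision.capture(name): name is "side" or "top"; returns a dict with "image" (480x640x3 uint8, red, green, blue), "fx", "fy", "cx", "cy" (pixels), "dist" ([k1, k2, p1, p2, k3] as OpenCV has them; the pictures are not rectified), "world_from_camera" (4x4, takes a point from camera to world coordinates). Camera axes: x right, y up, looking along -z (the intrinsics and any distortion apply to the point x, -y, -z); pixel columns grow to the right and rows downward; lengths in m; the calibration is good to about 2 mm. A picture is of the moment at which its call begins. There is no depth.
- ctrl.close_job(): hands the job in; it is judged then, once.
Trained networks look in the newest picture that a camera, given by its name, has taken for a name from the list of things; names that differ only in an ending like _2 or _b are one class to them, and where a whole thing is asked for, a point or a joint stands for the part that bears it (a point fixed in the world has none). Each returns a list of dicts, best first, with "confidence" (0 to 1); they miss things now and then, are a little off and sometimes report something else, mostly with a low value. They report only what shows in the picture. A call takes as long as a camera call. They do not tell look-alikes from the thing itself.
- vision.recognise(camera, target): "xy" ([column, row] in pixels, amid what is visible of it).
- vision.trace(camera, target): "pixels" (480x640 bool, what is visible of it) and "xy" ([column, row] in pixels, amid what is visible of it).
The state is a dict: "time_s": time; "q": joint angles; "dq": joint speeds; "joint_torque": joint torques, N m; "position": TCP position; "tool_rot": TCP orientation; "wrist_force": force on the tool from outside, world axes, zero at the start; "torque": the same for the moment, N m; "finger_gap": opening from 0.0 (shut) to 1.0 (fully open); "grip_force": force on a finger pad.
Only numpy, scipy, OpenCV 4.12 (cv2) and the standard library are available. Lean on these libraries where they do the work, as an engineer would, in place of code of your own. Each camera call takes 0.05 s, during which the arm holds its last target. There are 200 camera calls.

## Working session

There is one attempt and no reset: what is moved stays moved. The work goes in short steps, Python scripts to look and compute and a tool call to move; the robot and the scene stay as the last step left them, time stands still between calls to the robot, and variables do not carry over. Pictures are saved under pics/ and viewed, at most 10 in all, crops included, and the job is handed in when it is done.

Besides the shell and the picture viewer there is one more tool, called after "Request:" as a command line: name --argument value ..., lists and objects as JSON in quotes. play_rows: Moves the arm, as the interface text tells. Its arguments: {"type":"object","properties":{"series":{"type":"array","items":{"type":"array","items":{"type":"array","items":{"type":"number"}}}},"grip":{"type":"number"},"force":{"type":"number"}},"required":["series"]}

```bash
mkdir -p pics; ls; cat > h.py <<'E'
import numpy as np, cv2
from plant import status, vision, ctrl
def cap(n):
    return vision.capture(n)
def K(c): return np.array([[c['fx'],0,c['cx']],[0,c['fy'],c['cy']],[0,0,1.]])
def ray(c,uv):
    p=cv2.undistortPoints(np.array([[uv]],float),K(c),np.array(c['dist'],float))[0,0]
    T=np.array(c['world_from_camera']); d=T[:3,:3]@np.array([p[0],-p[1],-1.]); return T[:3,3],d
def atz(c,uv,z):
    o,d=ray(c,uv); return o+d*(z-o[2])/d[2]
def proj(c,P):
    T=np.array(c['world_from_camera']); q=(np.atleast_2d(P)-T[:3,3])@T[:3,:3]; q=q*[1,-1,-1]
    return cv2.projectPoints(q.reshape(-1,1,3),np.zeros(3),np.zeros(3),K(c),np.array(c['dist'],float))[0][:,0]
E
python3 - <<'E'
from h import *
ims=[]
for n in ['top','side']:
    c=cap(n); cv2.imwrite(f'pics/{n}0.png',c['image'][:,:,::-1])
    print(n,np.round(c['world_from_camera'],3).tolist(),c['fx'],c['dist'])
    for t in ['salt_shaker','vice','jaw','thimble','ratchet_knob','knob_mark','jam_jar','tomato_tin','garlic']:
        print(t,[(np.round(d['xy']).tolist(),round(d['confidence'],2),np.round(atz(c,d['xy'],.0),3).tolist()) for d in vision.recognise(n,t)[:4]])
s=status.get_state();print({k:s[k] for k in('time_s','position','tool_rot','finger_gap','wrist_force')})
E
```

```text
pics
top [[-0.025, 0.988, -0.155, 0.476], [-1.0, -0.025, 0.003, 0.254], [-0.001, 0.155, 0.988, 0.935], [0.0, 0.0, 0.0, 1.0]] 556.7477148122799 [-0.14551416  0.          0.          0.          0.        ]
salt_shaker [([280.0, 254.0], 0.94, [0.601, 0.336, 0.0]), ([245.0, 303.0], 0.61, [0.518, 0.395, 0.0])]
vice [([387.0, 331.0], 0.76, [0.467, 0.159, 0.0]), ([352.0, 343.0], 0.24, [0.448, 0.218, 0.0])]
jaw [([384.0, 332.0], 0.79, [0.464, 0.164, 0.0])]
thimble []
ratchet_knob [([351.0, 343.0], 0.66, [0.448, 0.219, 0.0]), ([386.0, 327.0], 0.29, [0.473, 0.16, 0.0])]
knob_mark [([350.0, 345.0], 0.49, [0.444, 0.22, 0.0]), ([388.0, 332.0], 0.4, [0.464, 0.158, 0.0])]
jam_jar [([279.0, 200.0], 0.59, [0.693, 0.336, 0.0])]
tomato_tin [([437.0, 178.0], 0.86, [0.726, 0.06, 0.0])]
garlic [([349.0, 343.0], 0.41, [0.449, 0.223, 0.0])]
side [[-0.984, 0.104, -0.146, 0.444], [-0.179, -0.484, 0.857, 1.114], [0.018, 0.869, 0.495, 0.605], [0.0, 0.0, 0.0, 1.0]] 548.1007855507407 [0.0484033 0.        0.        0.        0.       ]
salt_shaker [([354.0, 316.0], 0.74, [0.518, 0.345, 0.0]), ([314.0, 290.0], 0.73, [0.603, 0.281, 0.0]), ([402.0, 244.0], 0.41, [0.449, 0.074, 0.0])]
vice [([391.0, 258.0], 0.59, [0.468, 0.136, 0.0])]
jaw [([385.0, 248.0], 0.63, [0.483, 0.099, 0.0])]
thimble [([401.0, 250.0], 0.67, [0.451, 0.097, 0.0]), ([264.0, 282.0], 0.4, [0.702, 0.274, 0.0])]
ratchet_knob [([400.0, 247.0], 0.66, [0.452, 0.087, 0.0])]
knob_mark [([400.0, 246.0], 0.78, [0.453, 0.082, 0.0])]
jam_jar [([262.0, 285.0], 0.9, [0.703, 0.286, 0.0])]
tomato_tin [([280.0, 219.0], 0.7, [0.735, 0.019, 0.0])]
garlic [([398.0, 244.0], 0.41, [0.457, 0.077, 0.0])]
{'time_s': 1.0, 'position': array([0.17863685, 0.5201632 , 0.20485556]), 'tool_rot': array([3.14157948e+00, 9.41275361e-06, 2.81077165e+00]), 'finger_gap': 0.9969474307303793, 'wrist_force': array([ 0.62735689, -0.00623655, -0.56268194])}
```

```bash
python3 - <<'E'
import cv2, numpy as np
a=cv2.imread('pics/top0.png')[150:400,210:480]; b=cv2.imread('pics/side0.png')[190:360,230:450]
a=cv2.resize(a,(400,370),interpolation=3); b=cv2.resize(b,(400,309),interpolation=3)
a=cv2.resize(cv2.imread('pics/top0.png')[150:390,220:460],(800,600)[1:]*2,interpolation=3)
cv2.imwrite('pics/a.png',a)
cv2.imwrite('pics/b.png',cv2.resize(cv2.imread('pics/side0.png')[190:360,230:450],(776,600),interpolation=3))
E
```

```text
(no output)
```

View pics/a.png

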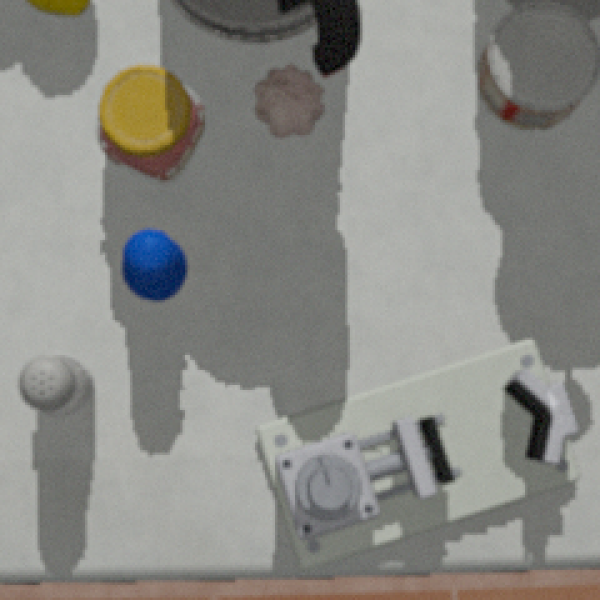

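View pics/b.png

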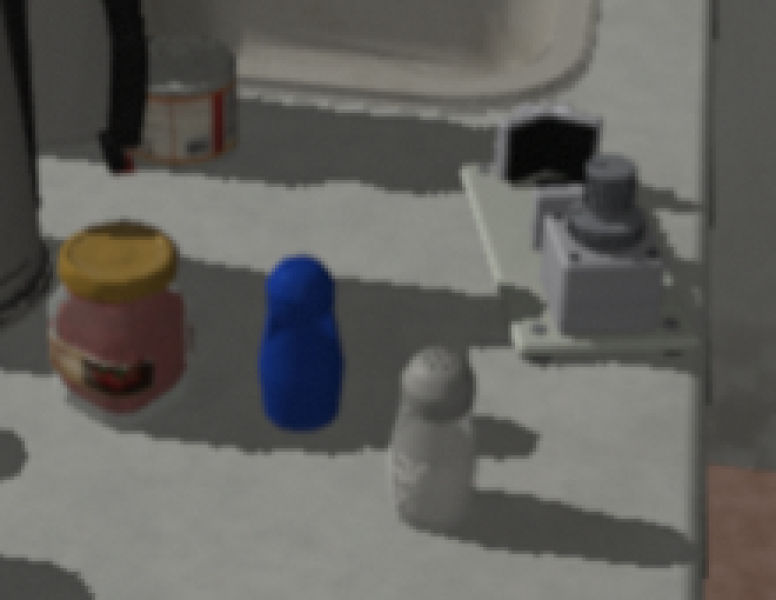

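The top view has the blue look-alike at (281,255) and the clear glass shaker with a grey perforated cap at (240,303). The second fits the description, and both crops confirm it. The side view shows it at (354,316). The vice's knob is near (352,345), with the fixed V-jaw at the right end of the plate, near (435,315).

```bash
cat >> h.py <<'E'
from scipy.optimize import least_squares
th=np.linspace(0,2*np.pi,40)
def rings(prof): return np.array([[r*np.cos(t),r*np.sin(t),z] for z,r in prof for t in th])
SH=rings([(0,.019),(.03,.0215),(.066,.017),(.08,.017),(.09,.011)])
KN=rings([(.076,.013),(.102,.013)])
def bbox(p): return np.r_[p.min(0),p.max(0)]
def maskbox(m):
    n,l,s,_=cv2.connectedComponentsWithStats(m.astype(np.uint8)); i=1+np.argmax(s[1:,4])
    x,y,w,h=s[i,:4]; return np.array([x-.5,y-.5,x+w-.5,y+h-.5])
E
python3 - <<'E'
from h import *
C={n:cap(n) for n in('top','side')}
obs=[]
for n,uv in(('top',(240,303)),('side',(354,316))):
    for d in vision.trace(n,'salt_shaker'):
        if np.hypot(*(np.array(d['xy'])-uv))<20: obs.append((n,maskbox(d['pixels'])));print(n,obs[-1][1],d['confidence']);break
f=lambda p:np.concatenate([bbox(proj(C[n],SH+[p[0],p[1],0]))-b for n,b in obs])
r=least_squares(f,[.51,.4],loss='soft_l1');print('shaker',r.x,f(r.x).round(1))
for n,b in obs:
    g=lambda p:bbox(proj(C[n],SH+[p[0],p[1],0]))-b
    print(n,least_squares(g,[.51,.4]).x)
for n in C:
    for t in('ratchet_knob','thimble','vice'):
        for d in vision.trace(n,t)[:2]: print(n,t,maskbox(d['pixels']),d['pixels'].sum(),d['confidence'])
cor=np.array([(258,425),(530,340),(578,480),(310,565)])/2.5+[220,150]
P=np.array([atz(C['top'],u,.012) for u in cor]);print(P.round(4))
print('knob',atz(C['top'],np.array([333,483])/2.5+[220,150],.102), atz(C['side'],np.array([612,166])/3.527+[230,190],.102))
# plate corners fit, plate centre
sx=[(.05,.098),(.05,-.098),(-.05,-.098),(-.05,.098)]
def pl(p,z=.012):
    c,s=np.cos(p[2]),np.sin(p[2]);return np.array([[p[0]+c*x-s*y,p[1]+s*x+c*y,z] for x,y in sx])
for perm in(0,):
    q=least_squares(lambda p:(proj(C['top'],pl(p))-cor).ravel(),[.47,.16,0.3]);print('plate',q.x,q.fun.round(1))
    print('plate side px',proj(C['side'],pl(q.x)).round(0).tolist())
E
```

```text
top [227.5 290.5 257.5 317.5] 0.79
side [339.5 288.5 365.5 341.5] 0.83
shaker [0.51558903 0.39337211] [-0.1  0.3 -0.2 -0.3  0.1 -1.7 -0.   0.4]
top [0.51558819 0.39313993]
side [0.51541488 0.39502007]
top ratchet_knob [342.5 336.5 360.5 353.5] 244 0.5
top thimble [338.5 331.5 363.5 356.5] 491 0.79
top vice [322.5 285.5 451.5 377.5] 7369 0.7
top vice [338.5 331.5 363.5 356.5] 513 0.26
side ratchet_knob [394.5 233.5 409.5 252.5] 232 0.77
side thimble [390.5 233.5 412.5 260.5] 447 0.79
side vice [360.5 219.5 427.5 292.5] 3262 0.61
[[0.4872 0.2644 0.012 ]
 [0.5383 0.082  0.012 ]
 [0.4448 0.0543 0.012 ]
 [0.3952 0.2327 0.012 ]]
knob [0.45074663 0.21983876 0.102     ] [0.44679522 0.22312374 0.102     ]
plate [0.4664594  0.15821494 0.28012086] [-1.1 -0.1  2.4 -2.1  2.4 -0.5 -3.5  2.5]
plate side px [[376.0, 288.0], [360.0, 236.0], [405.0, 234.0], [428.0, 285.0]]
```

```bash
python3 - <<'E'
from h import *
C={n:cap(n) for n in('top','side')}
TK=rings([(.059,.02),(.073,.02),(.076,.013),(.102,.013)])
obs=[('top',KN,(342.5,336.5,360.5,353.5)),('side',KN,(394.5,233.5,409.5,252.5)),('top',TK,(338.5,331.5,363.5,356.5)),('side',TK,(390.5,233.5,412.5,260.5))]
f=lambda p:np.concatenate([bbox(proj(C[n],M+[p[0],p[1],0]))-b for n,M,b in obs])
r=least_squares(f,[.45,.22],loss='soft_l1');print('knob',r.x,f(r.x).round(1))
k=r.x;yaw=.275;c,s=np.cos(yaw),np.sin(yaw);R=np.array([[c,-s],[s,c]])
o=k+R@[0,-.119];print('origin',o,'place',o+R@[0,.005],'platecentre in vice',R.T@([.4665,.1582]-o))
V=lambda x,y,z:np.r_[o+R@[x,y],z]
for n,S,(x0,y0),w in(('top',5,(320,280),(140,105)),('side',8,(350,210),(90,75))):
    im=cv2.resize(C[n]['image'][y0:y0+w[1],x0:x0+w[0],::-1],None,fx=S,fy=S,interpolation=3)
    def poly(P,col):
        q=((proj(C[n],np.array(P))+.5-[x0,y0])*S).astype(np.int32); cv2.polylines(im,[q],True,col,1)
    pc=(R.T@([.4665,.1582]-o))[1]
    poly([V(x,y+pc,.012) for x,y in((.05,.098),(.05,-.098),(-.05,-.098),(-.05,.098))],(0,255,0))
    poly([V(x,y+.119,.058) for x,y in((.028,.027),(.028,-.027),(-.028,-.027),(-.028,.027))],(0,0,255))
    poly([V(x,y+.06,.052) for x,y in((.026,.006),(.026,-.006),(-.026,-.006),(-.026,.006))],(255,0,0))
    poly([V(.02*np.cos(t),.02*np.sin(t),.052) for t in th],(0,255,255))
    poly([V(.013*np.cos(t),.119+.013*np.sin(t),.102) for t in th],(255,0,255))
    cv2.imwrite(f'pics/o_{n}.png',im)
E
```

```text
knob [0.44819854 0.22202844] [ 0.1 -0.7  0.1  0.3  0.1 -0.3  0.4 -0.1 -0.6 -0.3  0.6  1.  -0.4 -0.3
 -0.3  1.7]
origin [0.48051263 0.10749984] place [0.47915489 0.11231196] platecentre in vice [0.00028137 0.0526002 ]
```

View pics/o_top.png

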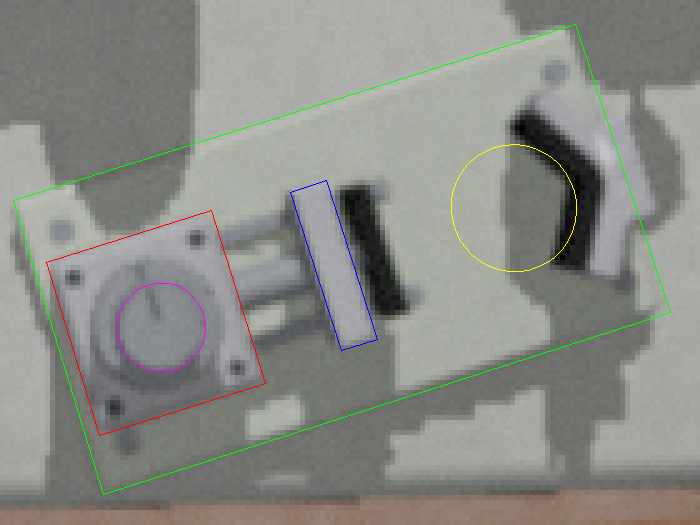

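The overlay fits: gearbox (red), jaw (blue) and knob (magenta) all match. The vice origin is (0.4805, 0.1075), yaw 0.275. Moving now.

Request:
play_rows --series '[[[-4,-0.1,0,0],[-9,-0.2,0,0],[-14,-0.4,0,0],[-19,-0.5,0,0],[-24,-0.7,0,0],[-29,-0.8,0,0],[-33,-0.95,0,0],[-36,-1.04,0,0],[-36,-1.04,3,0],[-36,-1.04,6,0]]]' --grip 7.5

```text
time_s: 2.85
position: [0.5162, 0.3931, 0.144]
tool_rot: [3.141, 0.0, 2.81]
wrist_force: [0.2, -0.2, -0.6]
finger_gap: 0.846
grip_force: 0.0
```

Request:
play_rows --series '[[[0,0,2,0],[0,0,4.5,0],[0,0,7,0],[0,0,8.5,0],[0,0,8.8,0],[0,0,8.8,0],[0,0,8.8,0],[0,0,8.8,0],[0,0,8.8,0],[0,0,8.8,0]]]'

```text
time_s: 4.1
position: [0.5158, 0.3934, 0.057]
tool_rot: [3.141, 0.0, 2.811]
wrist_force: [0.3, -0.0, -0.3]
finger_gap: 0.855
grip_force: 0.0
```

Request:
play_rows --series '[[[0,0,0,0],[0,0,0,0],[0,0,0,0],[0,0,0,0],[0,0,0,0],[0,0,0,0],[0,0,0,0],[0,0,0,0],[0,0,0,0],[0,0,0,0]]]' --grip 2 --force 15

```text
time_s: 5.35
position: [0.5157, 0.3934, 0.0568]
tool_rot: [-3.142, -0.0, 2.811]
wrist_force: [-0.1, -0.3, 0.1]
finger_gap: 0.231
grip_force: 0.0
```

```bash
python3 - <<'E'
from h import *
a=cap('top')['image'][240:350,190:310,::-1];b=cap('side')['image'][230:370,270:430,::-1]
cv2.imwrite('pics/g.png',np.hstack([cv2.resize(a,(400,367)),cv2.resize(b,(400,367))]))
E
```

```text
(no output)
```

View pics/g.png

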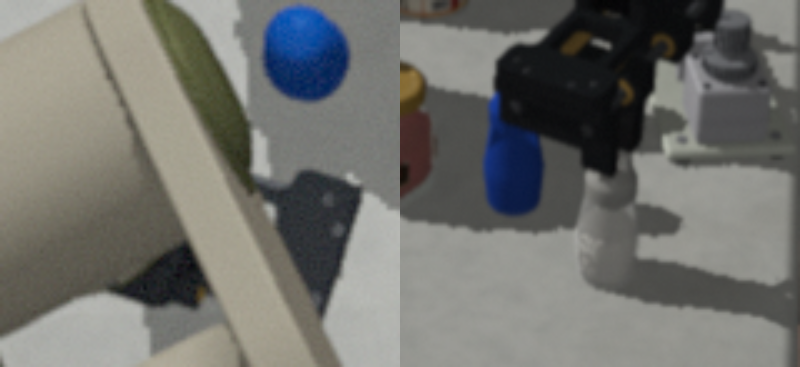

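```bash
python3 - <<'E'
from h import *
c=cap('side');s=status.get_state();print(s['position'],s['finger_gap'],s['grip_force'])
p=np.array(s['position'])
for dz in(0,.019,.045): 
  for dy in(-.01,.01): print(dz,dy,proj(c,p+[dy*.325,dy*.946,dz]).round(1), ((proj(c,p+[0,dy,dz])-[270,230])*[2.5,2.62]+[400,0]).round())
print('shaker top',proj(c,[[.5155,.3935,.09]]))
for d in vision.trace('side','salt_shaker')[:3]: print(maskbox(d['pixels']),d['confidence'])
E
```

```text
[0.51574032 0.39340274 0.05687362] 0.22839354984373936 0.0
0 -0.01 [[355.9 304.1]] [[610. 193.]]
0 0.01 [[350.4 310.5]] [[606. 212.]]
0.019 -0.01 [[356.4 294.7]] [[611. 168.]]
0.019 0.01 [[350.9 301. ]] [[607. 187.]]
0.045 -0.01 [[357.2 281.6]] [[613. 134.]]
0.045 0.01 [[351.6 287.7]] [[609. 152.]]
shaker top [[354.2016858  290.75782782]]
[339.5 290.5 364.5 340.5] 0.92
[302.5 265.5 326.5 312.5] 0.72
```

```bash
python3 - <<'E'
from h import *
c=cap('side');p=np.array(status.get_state()['position']);im=c['image'][240:350,290:420,::-1]
im=cv2.convertScaleAbs(cv2.resize(im,None,fx=5,fy=5,interpolation=3),alpha=1.6,beta=20)
for dz in(0,.019,.064):
    q=((proj(c,p+[0,0,dz])[0]+.5-[290,240])*5).astype(int);cv2.circle(im,tuple(map(int,q)),3,(0,0,255),-1)
cv2.imwrite('pics/g2.png',im)
E
```

```text
(no output)
```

View pics/g2.png

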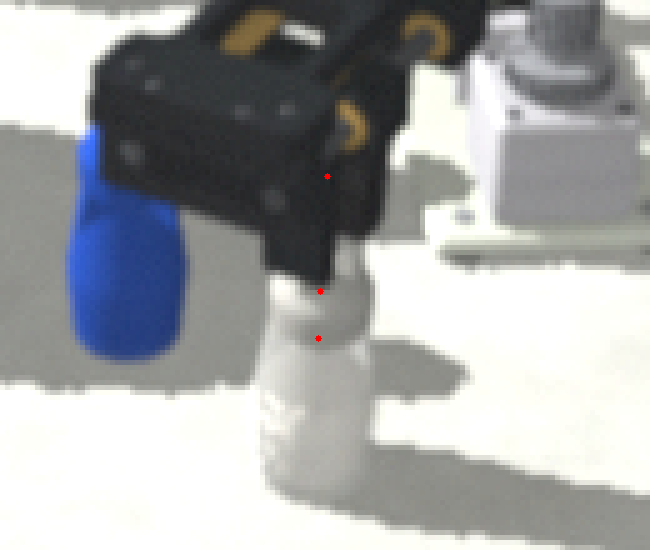

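```bash
python3 - <<'E'
from h import *
print(ctrl.hold_point_z,[a for a in dir(ctrl) if a[0]!='_'],[a for a in dir(status) if a[0]!='_'])
print(status.get_state())
E
```

```text
0.0187 ['Unreachable', 'close_job', 'hold_point_z'] ['get_state']
{'time_s': 5.6, 'q': array([ 4.69515601e-01,  6.78119207e-01,  1.21080550e+00,  5.22303449e-07,
        1.25273298e+00, -7.70522087e-01]), 'dq': array([ 8.00219013e-04,  1.36097516e-03,  8.77944440e-05, -1.03836420e-04,
       -1.03055659e-04, -4.80587989e-04]), 'joint_torque': array([ 1.29893851e-03, -5.59644663e+01, -1.99880612e+01,  4.24130203e-02,
        6.46678079e-02, -2.37903009e-05]), 'position': array([0.51570838, 0.39340607, 0.05683652]), 'tool_rot': array([-3.14154633e+00, -4.56553030e-05,  2.81083385e+00]), 'wrist_force': array([ 0.41227381, -0.35262815, -0.45915328]), 'torque': array([-0.01111481,  0.01475448, -0.0192445 ]), 'grip_force': 0.0, 'finger_gap': 0.22542020604054877}
```

Both the finger tips in the picture (near tip at crop (320,287)) and the free closing put the tips above the dome. They look about 35 mm higher than the reported TCP. I'll reopen, go lower and try again.

Request:
play_rows --series '[[[0,0,0,0],[0,0,0,0],[0,0,0,0],[0,0,0,0],[0,0,0.5,0],[0,0,1,0],[0,0,1.5,0],[0,0,2,0],[0,0,2.5,0],[0,0,2.5,0]]]' --grip 7.5

```text
time_s: 6.85
position: [0.5155, 0.3933, 0.0314]
tool_rot: [-3.141, -0.001, 2.811]
wrist_force: [0.5, -0.9, 0.0]
finger_gap: 0.853
grip_force: 0.0
```

Request:
play_rows --series '[[[0,0,0,0],[0,0,0,0],[0,0,0,0],[0,0,0,0],[0,0,0,0],[0,0,0,0],[0,0,0,0],[0,0,0,0],[0,0,0,0],[0,0,0,0]]]' --grip 2 --force 12

```text
time_s: 8.1
position: [0.5158, 0.3934, 0.0319]
tool_rot: [3.142, 0.0, 2.811]
wrist_force: [0.7, 0.5, 2.0]
finger_gap: 0.381
grip_force: 12.0
```

```bash
python3 - <<'E'
from h import *
c=cap('side');p=np.array(status.get_state()['position']);im=c['image'][240:350,290:420,::-1]
im=cv2.convertScaleAbs(cv2.resize(im,None,fx=5,fy=5,interpolation=3),alpha=1.6,beta=20)
cv2.imwrite('pics/g3.png',im)
E
```

```text
(no output)
```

View pics/g3.png

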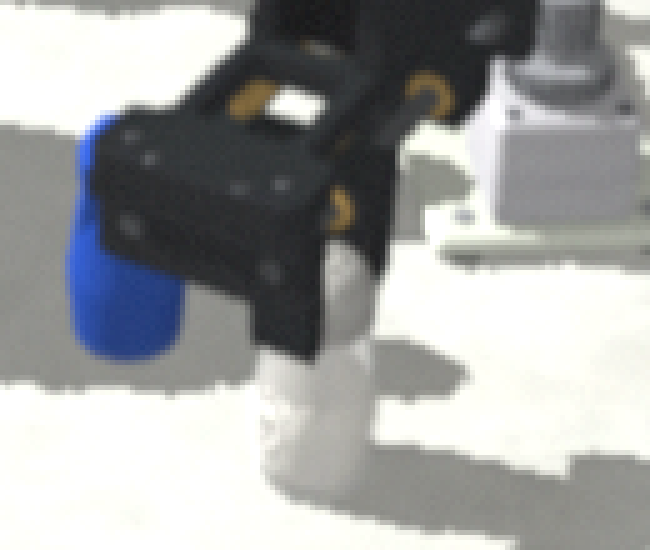

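Gripped: the gap is 33.6 mm, which matches the cap, and the near finger tip at (315,357) now covers it. The real tips are about 37 mm above the reported TCP, so I'll work relative to this grasp (foot at z=0 means z_rep = 0.032). Lifting and carrying.

Request:
play_rows --series '[[[0,0,-1,0],[0,0,-3,0],[0,0,-6,0],[0,0,-9,0],[0,0,-12,0],[-0.4,-2,-12.5,0],[-1.0,-5,-12.5,0],[-1.6,-8,-12.5,0],[-2.2,-11,-12.5,0],[-2.9,-14,-12.5,0]]]' --force 20

```text
time_s: 9.4
position: [0.4974, 0.2506, 0.1575]
tool_rot: [3.141, 0.0, 2.811]
wrist_force: [0.0, -1.1, 0.2]
finger_gap: 0.376
grip_force: 20.0
```

Request:
play_rows --series '[[[-0.6,-3,0,0],[-1.2,-6,0,0],[-1.8,-9,0,0],[-2.4,-12,0,0],[-2.78,-13.78,0,0],[-2.78,-13.78,2,0],[-2.78,-13.78,4,0],[-2.78,-13.78,6,0],[-2.78,-13.78,7.5,0],[-2.78,-13.78,7.5,0]]]'

```text
time_s: 10.65
position: [0.4788, 0.1122, 0.0816]
tool_rot: [-3.141, -0.001, 2.811]
wrist_force: [0.7, -0.4, -0.5]
finger_gap: 0.37
grip_force: 20.0
```

```bash
python3 - <<'E'
from h import *
C={n:cap(n) for n in('top','side')}
s=status.get_state();print(s['position'],s['finger_gap'],s['grip_force'],s['wrist_force'])
out=[]
for n,(x0,y0),w,sz in(('top',(330,270),(130,110),(400,338)),('side',(330,180),(130,110),(400,338))):
    out.append(cv2.convertScaleAbs(cv2.resize(C[n]['image'][y0:y0+w[1],x0:x0+w[0],::-1],sz,interpolation=3),alpha=1.4,beta=10))
    for t in('salt_shaker',):
        for d in vision.trace(n,t)[:2]:print(n,maskbox(d['pixels']),d['confidence'])
cv2.imwrite('pics/p.png',np.hstack(out))
z=s['position'][2]-.0319
print('pred',[bbox(proj(C[n],SH+[s['position'][0],s['position'][1],z])).round(1) for n in C])
E
```

```text
[0.47955437 0.11221227 0.0826162 ] 0.370810103474455 19.99991336837411 [ 0.0986374   0.1309104  -0.57804004]
top [267.5 241.5 294.5 270.5] 0.71
side [303.5 262.5 326.5 311.5] 0.72
side [377.5 190.5 401.5 234.5] 0.66
pred [array([407.4, 307.6, 439.7, 335.8]), array([378.9, 189. , 400. , 235.3])]
```

View pics/p.png

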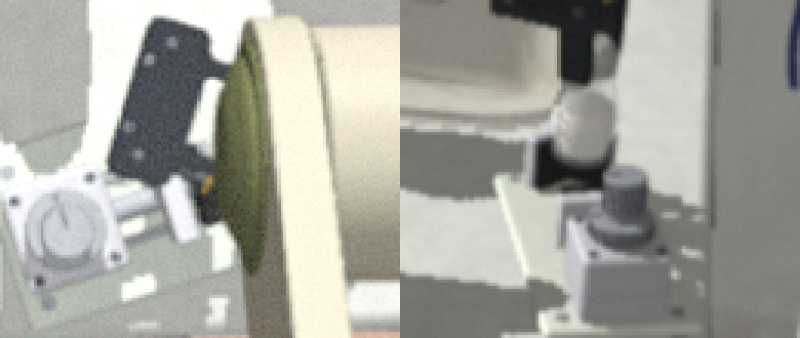

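The shaker is in the hand, and the side trace (377–401 × 190–234) matches the prediction. It hangs in line between the jaws, so I'm lowering it.

Request:
play_rows --series '[[[0,0,1,0],[0,0,2,0],[0,0,3,0],[0,0,3.4,0],[0,0,3.6,0],[0,0,3.7,0],[0,0,3.75,0],[0,0,3.8,0],[0,0,3.8,0],[0,0,3.8,0]]]'

```text
time_s: 12.1
position: [0.4793, 0.1122, 0.0439]
tool_rot: [3.142, 0.0, 2.811]
wrist_force: [-0.9, 0.4, -0.7]
finger_gap: 0.374
grip_force: 20.0
```

Request:
play_rows --series '[[[0,0,0,0],[0,0,0,0],[0,0,0,0],[0,0,0,0],[0,0,0,0],[0,0,-1,0],[0,0,-3,0],[0,0,-6,0],[0,0,-9,0],[0,0,-11,0]]]' --grip 7

```text
time_s: 13.35
position: [0.4795, 0.1122, 0.1559]
tool_rot: [3.141, 0.002, 2.811]
wrist_force: [0.5, 0.1, -0.6]
finger_gap: 0.794
grip_force: 0.0
```

```bash
python3 - <<'E'
from h import *
c=cap('side');s=status.get_state();print(s['q'],s['position'],s['tool_rot'])
for d in vision.trace('side','salt_shaker')[:2]:print(maskbox(d['pixels']),d['confidence'])
print(bbox(proj(c,SH+[.4792,.1123,.012])).round(1))
p=s['position']; tr=s['tool_rot'][2]
d=np.array([.4482,.2220])-[.4793,.1122]
print('to knob tool cm',(100*np.array([np.cos(tr)*d[0]+np.sin(tr)*d[1],np.sin(tr)*d[0]-np.cos(tr)*d[1]])).round(2))
E
```

```text
[-1.08977221e-02  3.22094586e-01  1.53438883e+00  9.34071134e-06
  1.27943923e+00 -1.25101760e+00] [0.48043771 0.11227363 0.15792335] [3.13980172 0.00537975 2.81090873]
[303.5 263.5 325.5 311.5] 0.79
[377.5 207.5 397.5 247.5] 0.75
[377.8 206.2 398.5 251.4]
to knob tool cm [6.51 9.38]
```

Request:
play_rows --series '[[[1,1.5,0,-0.17],[2,3,0,-0.34],[3.3,4.7,0,-0.51],[4.6,6.5,0,-0.68],[5.8,8.4,0,-0.85],[6.5,9.38,0,-1.0],[6.5,9.38,2,-1.0],[6.5,9.38,5,-1.0],[6.5,9.38,6,-1.0],[6.5,9.38,6,-1.0]]]' --grip 6

```text
time_s: 14.7
position: [0.448, 0.2219, 0.0935]
tool_rot: [3.141, -0.001, -2.473]
wrist_force: [0.4, 0.7, -0.3]
finger_gap: 0.681
grip_force: 0.0
```

```bash
python3 - <<'E'
from h import *
C={n:cap(n) for n in('side','top')};s=status.get_state();print(s['q'].round(3),s['position'],s['tool_rot'],s['torque'],s['wrist_force'])
c=C['side'];p=np.array(s['position'])
x0,y0=330,165
im=cv2.convertScaleAbs(cv2.resize(c['image'][y0:y0+110,x0:x0+110,::-1],None,fx=5,fy=5,interpolation=3),alpha=1.5,beta=15)
for z in(.102,.0765):
    q=((proj(c,[.4482,.2220,z])[0]+.5-[x0,y0])*5).astype(int);cv2.circle(im,tuple(map(int,q)),3,(0,0,255),-1)
y=s['tool_rot'][2];ty=np.array([np.sin(y),-np.cos(y),0])
for dz,col in((0.037,(0,255,0)),(.064,(255,0,255))):
  for sg in(-1,1):
    q=((proj(c,p+ty*sg*.047+[0,0,dz])[0]+.5-[x0,y0])*5).astype(int);cv2.circle(im,tuple(map(int,q)),3,col,-1)
cv2.imwrite('pics/k.png',im)
E
```

```text
[ 0.223  0.41   1.606 -0.     1.124 -2.017] [0.44867741 0.22210981 0.09457222] [-3.14106623e+00  1.08800329e-03 -2.47244654e+00] [ 0.08445344  0.00763552 -0.00397917] [-0.66524201  0.17309734 -0.58713447]
```

View pics/k.png

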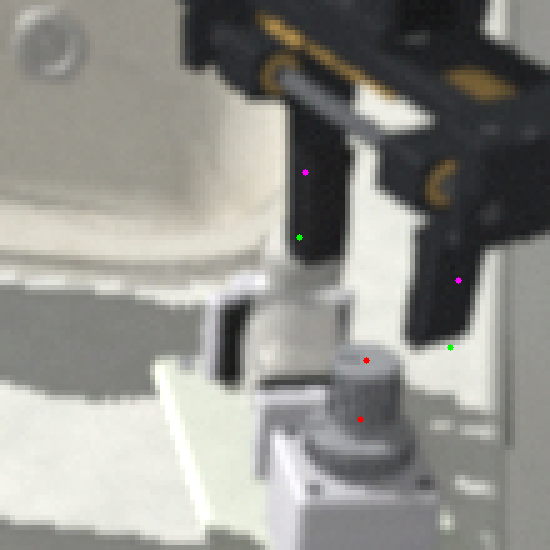

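The fingers straddle the knob, with tips at (315,262) and (430,345). The knob top at (366,359) agrees with the prediction, and the tips sit about 34 mm above the reported TCP. I'll descend to z_rep 0.045 (tips about 79 mm) and grip.

Request:
play_rows --series '[[[0,0,1.5,0],[0,0,3,0],[0,0,4,0],[0,0,4.6,0],[0,0,4.9,0],[0,0,4.9,0],[0,0,4.9,0],[0,0,4.9,0],[0,0,4.9,0],[0,0,4.9,0]]]'

```text
time_s: 16.05
position: [0.4482, 0.222, 0.0449]
tool_rot: [-3.142, 0.0, -2.472]
wrist_force: [-0.1, 0.3, 0.0]
finger_gap: 0.683
grip_force: 0.0
```

Request:
play_rows --series '[[[0,0,0,0],[0,0,0,0],[0,0,0,0],[0,0,0,0],[0,0,0,0],[0,0,0,0],[0,0,0,0],[0,0,0,0],[0,0,0,0],[0,0,0,0]]]' --grip 1.5 --force 35

```text
time_s: 17.3
position: [0.4479, 0.2224, 0.0449]
tool_rot: [3.141, -0.0, -2.472]
wrist_force: [-1.7, 5.5, 1.2]
finger_gap: 0.285
grip_force: 35.0
```

```bash
cat > st.py <<'E'
from h import *
s=status.get_state();print(s['time_s'],'q6',s['q'][5].round(3),'pos',s['position'].round(4),'yaw',s['tool_rot'][2].round(3),'F',s['wrist_force'].round(2),'M',s['torque'].round(3),'t6',s['joint_torque'][5].round(3),'gap mm',(s['finger_gap']*88.1).round(1))
E
python3 st.py
```

```text
Traceback (most recent call last):
  File "st.py", line 2, in <module>
    s=status.get_state();print(s['time_s'],'q6',s['q'][5].round(3),'pos',s['position'].round(4),'yaw',s['tool_rot'][2].round(3),'F',s['wrist_force'].round(2),'M',s['torque'].round(3),'t6',s['joint_torque'][5].round(3),'gap mm',(s['finger_gap']*88.1).round(1))
                                                                                                                                                                                                                                   ^^^^^^^^^^^^^^^^^^^^^^^^^^^^
AttributeError: 'float' object has no attribute 'round'
```

Request:
play_rows --series '[[[0,0,0,0.1],[0,0,0,0.2],[0,0,0,0.3],[0,0,0,0.4],[0,0,0,0.5],[0,0,0,0.6],[0,0,0,0.7],[0,0,0,0.8],[0,0,0,0.9],[0,0,0,1.0]]]' --force 50

```text
time_s: 18.55
position: [0.4479, 0.2225, 0.0449]
tool_rot: [3.141, -0.001, 2.808]
wrist_force: [-2.4, 5.4, 1.3]
finger_gap: 0.284
grip_force: 50.0
```

```bash
sed -i "s/,'gap mm',.*/,'gap',s['finger_gap']*88.1)/" st.py; cat >> st.py <<'E'
c=cap('side')
for d in vision.trace('side','jaw')[:1]: print('jaw',d['xy'],maskbox(d['pixels']),d['confidence'])
for d in vision.trace('side','salt_shaker')[:2]: print('sh',maskbox(d['pixels']),d['confidence'])
E
python3 st.py
```

```text
18.55 q6 -1.014 pos [0.4479 0.2225 0.0449] yaw 2.808 F [-2.36  5.43  1.28] M [0.859 0.468 0.116] t6 -0.932 gap 24.996482370995896
jaw [385.5, 245.7] [378.5 238.5 391.5 258.5] 0.5
sh [302.5 263.5 326.5 312.5] 0.58
```

Request:
play_rows --series '[[[0,0,0,0.06],[0,0,0,0.12],[0,0,0,0.18],[0,0,0,0.24],[0,0,0,0.3],[0,0,0,0.36],[0,0,0,0.42],[0,0,0,0.48],[0,0,0,0.5],[0,0,0,0.5]]]'

```text
time_s: 19.95
position: [0.4479, 0.2225, 0.0449]
tool_rot: [3.141, -0.001, 2.311]
wrist_force: [-3.0, 6.0, 2.3]
finger_gap: 0.284
grip_force: 50.0
```

```bash
python3 st.py
```

```text
19.95 q6 -0.517 pos [0.4479 0.2225 0.0449] yaw 2.311 F [-2.97  5.98  2.31] M [0.864 0.435 0.077] t6 0.131 gap 24.99262717829278
jaw [383.0, 248.8] [377.5 236.5 390.5 258.5] 0.47
sh [302.5 262.5 325.5 312.5] 0.8
sh [377.5 226.5 387.5 245.5] 0.59
```

Request:
play_rows --series '[[[0,0,0,0.04],[0,0,0,0.08],[0,0,0,0.12],[0,0,0,0.16],[0,0,0,0.2],[0,0,0,0.24],[0,0,0,0.28],[0,0,0,0.32],[0,0,0,0.36],[0,0,0,0.4]]]'

```text
time_s: 21.35
position: [0.4479, 0.2226, 0.0449]
tool_rot: [-3.141, -0.001, 1.91]
wrist_force: [-3.5, 6.2, 1.3]
finger_gap: 0.284
grip_force: 50.0
```

```bash
python3 st.py
```

```text
21.35 q6 -0.116 pos [0.4479 0.2226 0.0449] yaw 1.91 F [-3.49  6.23  1.28] M [0.812 0.5   0.169] t6 -0.294 gap 25.002264092351172
jaw [384.1, 247.3] [378.5 236.5 388.5 256.5] 0.71
sh [376.5 220.5 387.5 241.5] 0.69
sh [302.5 262.5 326.5 312.5] 0.66
```

Request:
play_rows --series '[[[0,0,0,0.03],[0,0,0,0.06],[0,0,0,0.09],[0,0,0,0.12],[0,0,0,0.15],[0,0,0,0.18],[0,0,0,0.21],[0,0,0,0.24],[0,0,0,0.27],[0,0,0,0.3]]]'

```text
time_s: 22.75
position: [0.4479, 0.2226, 0.0449]
tool_rot: [-3.141, -0.001, 1.61]
wrist_force: [-2.3, 5.8, 1.7]
finger_gap: 0.278
grip_force: 50.0
```

```bash
python3 st.py
```

```text
22.75 q6 0.184 pos [0.4479 0.2226 0.0449] yaw 1.61 F [-2.31  5.76  1.74] M [0.842 0.515 0.121] t6 -0.189 gap 24.511856274547597
jaw [382.9, 246.1] [377.5 235.5 389.5 255.5] 0.66
sh [377.5 221.5 387.5 238.5] 0.75
```

Still running free (M ≈ 0.12) at 2.2 rad.

Request:
play_rows --series '[[[0,0,0,0.03],[0,0,0,0.06],[0,0,0,0.09],[0,0,0,0.12],[0,0,0,0.15],[0,0,0,0.18],[0,0,0,0.21],[0,0,0,0.24],[0,0,0,0.27],[0,0,0,0.3]]]'

```text
time_s: 24.15
position: [0.4479, 0.2226, 0.0449]
tool_rot: [-3.141, -0.001, 1.31]
wrist_force: [-2.9, 6.1, 1.6]
finger_gap: 0.28
grip_force: 50.0
```

```bash
python3 st.py
```

```text
24.15 q6 0.484 pos [0.4479 0.2226 0.0449] yaw 1.31 F [-2.88  6.1   1.63] M [0.871 0.557 0.181] t6 -0.142 gap 24.708854124863638
jaw [380.3, 245.3] [377.5 235.5 389.5 254.5] 0.49
sh [377.5 219.5 386.5 237.5] 0.71
sh [302.5 262.5 326.5 312.5] 0.6
```

Request:
play_rows --series '[[[0,0,0,0.03],[0,0,0,0.06],[0,0,0,0.09],[0,0,0,0.12],[0,0,0,0.15],[0,0,0,0.18],[0,0,0,0.21],[0,0,0,0.24],[0,0,0,0.27],[0,0,0,0.3]]]'

```text
time_s: 25.55
position: [0.448, 0.2226, 0.0449]
tool_rot: [-3.141, -0.001, 1.01]
wrist_force: [-2.1, 6.0, 1.0]
finger_gap: 0.278
grip_force: 50.0
```

```bash
python3 st.py
```

```text
25.55 q6 0.783 pos [0.448  0.2226 0.0449] yaw 1.01 F [-2.06  6.03  1.03] M [0.902 0.541 0.262] t6 -0.067 gap 24.47121209587651
jaw [382.4, 245.3] [376.5 235.5 391.5 255.5] 0.5
sh [302.5 262.5 326.5 312.5] 0.76
sh [377.5 216.5 388.5 236.5] 0.59
```

The moment reached 0.26 N m, so the ratchet is slipping (0–0.3 rad so far). Turning 0.4 rad more.

Request:
play_rows --series '[[[0,0,0,0.04],[0,0,0,0.08],[0,0,0,0.12],[0,0,0,0.16],[0,0,0,0.2],[0,0,0,0.24],[0,0,0,0.28],[0,0,0,0.32],[0,0,0,0.36],[0,0,0,0.4]]]'

```text
time_s: 26.95
position: [0.448, 0.2226, 0.0449]
tool_rot: [-3.141, -0.0, 0.61]
wrist_force: [-2.4, 5.9, 1.1]
finger_gap: 0.285
grip_force: 50.0
```

```bash
python3 st.py
```

```text
26.95 q6 1.184 pos [0.448  0.2226 0.0449] yaw 0.61 F [-2.37  5.9   1.06] M [0.943 0.483 0.27 ] t6 -0.173 gap 25.112281877027897
jaw [383.4, 246.5] [377.5 235.5 392.5 254.5] 0.62
sh [302.5 261.5 326.5 312.5] 0.91
sh [378.5 213.5 390.5 235.5] 0.5
```

Request:
play_rows --series '[[[0,0,0,0],[0,0,0,0],[0,0,0,0],[0,0,0,0],[0,0,0,0],[0,0,-1,0],[0,0,-3,0],[0,0,-6,0],[0,0,-9,0],[0,0,-12,0]]]' --grip 6

```text
time_s: 28.35
position: [0.4481, 0.222, 0.1666]
tool_rot: [3.141, -0.001, 0.611]
wrist_force: [0.4, 0.3, 0.5]
finger_gap: 0.682
grip_force: 0.0
```

Request:
play_rows --series '[[[-2,3,0,0],[-4,7,0,0],[-6,11,0,0],[-6,15,0,0],[-6,18,0,0],[-6,20,0,0],[-6,20,0,0],[-6,20,0,0],[-6,20,0,0],[-6,20,0,0]]]'

```text
time_s: 29.6
position: [0.5135, 0.0243, 0.165]
tool_rot: [3.142, -0.0, 0.612]
wrist_force: [0.4, -0.1, -0.2]
finger_gap: 0.683
grip_force: 0.0
```

```bash
python3 - <<'E'
from h import *
c=cap('top');im=c['image'][:,:,::-1]
cr=lambda x,y,w,h,s:cv2.convertScaleAbs(cv2.resize(im[y:y+h,x:x+w],s,interpolation=3),alpha=1.4,beta=10)
cv2.imwrite('pics/f.png',np.hstack([cr(333,327,36,36,(400,400)),cr(320,270,140,140,(400,400))]))
for d in vision.recognise('top','knob_mark')[:2]: print(d['xy'],d['confidence'])
c2=cap('side')
for d in vision.trace('side','salt_shaker')[:2]: print('sh',maskbox(d['pixels']),d['confidence'])
print(bbox(proj(c2,SH+[.4805,.1075,.012])).round(1))
E
```

```text
[349.8, 346.7] 0.56
sh [377.5 206.5 397.5 236.5] 0.65
sh [302.5 262.5 326.5 312.5] 0.65
[377.4 205.2 398.  250.2]
```

View pics/f.png

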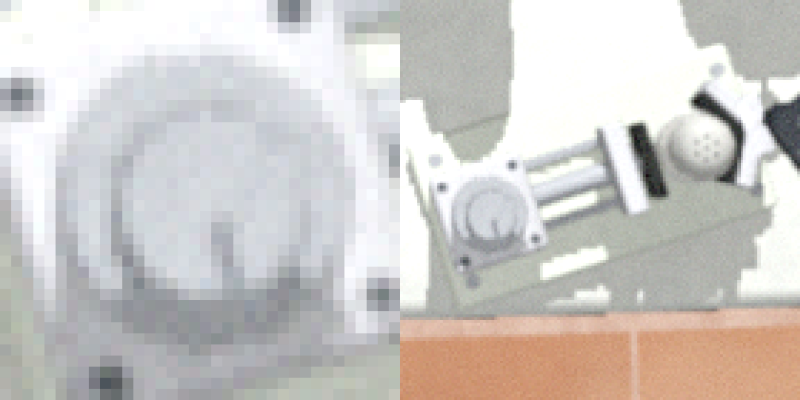

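The knob has turned about 185° (mark from up-left to down-right), matching the 3.2 rad of tool turn. The pad is on the shaker in the V. Next I'll get the jaw travel, and so the barrel angle and slip, by comparing strips before and after.

```bash
python3 - <<'E'
from h import *
c=cap('top');A=cv2.imread('pics/top0.png');B=c['image'][:,:,::-1]
o=np.array([.4805,.1075]);yw=.278;R=np.array([[np.cos(yw),-np.sin(yw)],[np.sin(yw),np.cos(yw)]])
res=.00025
def strip(im,x0,x1,y0,y1,z):
    xs=np.arange(x0,x1,res);ys=np.arange(y0,y1,res);X,Y=np.meshgrid(xs,ys)
    W=np.c_[np.c_[X.ravel(),Y.ravel()]@R.T+o,np.full(X.size,z)]
    q=proj(c,W).astype(np.float32).reshape(*X.shape,2)
    return cv2.cvtColor(cv2.remap(im,q[...,0].copy(),q[...,1].copy(),cv2.INTER_CUBIC),cv2.COLOR_BGR2GRAY)
for xa,xb in((-.022,.022),(-.02,0),(0,.02)):
    T=strip(A,xa,xb,.050,.070,.052);S=strip(B,xa,xb,.02,.075,.052)
    m=cv2.matchTemplate(S,T,cv2.TM_CCOEFF_NORMED)[:,0];i=m.argmax();y=.02+i*res
    print('travel mm',(.050-y)*1e3,'rad',(.050-y)/.008,m[i])
sh=[d for d in vision.trace('top','salt_shaker')]
for d in sh: print(maskbox(d['pixels']),d['confidence'])
print(bbox(proj(c,SH+[.4805,.1075,.012])).round(1), status.get_state()['time_s'])
E
```

```text
travel mm 20.500000000000004 rad 2.5625000000000004 0.9892995
travel mm 20.250000000000004 rad 2.5312500000000004 0.9935752
travel mm 20.500000000000004 rad 2.5625000000000004 0.9863186
[268.5 242.5 294.5 270.5] 0.98
[407.5 307.5 436.5 334.5] 0.96
[406.9 307.7 437.8 334.7] 29.9
```

Barrel 2.56 rad against knob 3.2 rad gives a slip of about 0.65 rad (37°), in range. The shaker is on the clamping axis and the gripper is clear, so I'm handing in.

```bash
python3 -c "
from plant import ctrl
print(ctrl.close_job())"
```

```text
the job is handed in; nothing more can be done
None
```

The job is handed in, with no verdict returned: the shaker stands upright on the vice's base, clamped in the V with the ratchet slipped about 37° by my measurement, the gripper is clear, and the jam jar, tin and garlic were left alone.

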